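# Swing the hold-down arms over the model hull

## Robot

A 6-joint arm with a two-finger parallel gripper is mounted at the origin on the work surface. World frame = base frame: x ahead of the robot, y to its left, z up, the work surface at z = 0. Lengths are in mm, angles in rad, forces in N, time in s.
With the tool pointing down it reaches from about 350 to 775 mm from the base axis. Payload 7.3 kg.
Tool frame: the origin (TCP) lies midway between the tips of the shut fingers; the grasp point (between the pads) lies 19 mm behind it (bot.tcp_to_grasp is the distance from the TCP to the grasp point, in mm); z points along the fingers, y is the line along which they close (so a half turn about z gives the same grasp; the last joint's range is limited). The gripper opens to 92 mm and grips with 3 to 60 N. Pads are 19 mm wide; open, the fingers measure 130 mm over their backs; the gripper's body (75 mm by 190 mm) begins 47 mm behind the grasp point.
Start: joints at [0.961, 0.342, 1.524, -0, 1.275, -0.146], TCP at [234.848, 469.565, 226.741] pointing down, gripper open.
Joint ranges: [-2.53, 2.53], [-0.77, 2.02], [0.04, 2.7], [-1, 4.14], [0.28, 2.66], [-3.11, 3.11]. Speed limits (rad/s): [2.57, 2.57, 3.14, 3.14, 3.14, 3.14].

## Interface

Orientations are given as [roll, pitch, yaw] about the fixed x, y, z axes, in that order (R = Rz(yaw) Ry(pitch) Rx(roll)).
In Python, from plant import bot, viewer gives the robot as it stands. The module is installed in compiled form; this text tells all that it offers.
- The arm moves only by the shell command python3 -m handwheel 'ROWS'. ROWS is text: rows parted by semicolons, each of 7 numbers parted by spaces: the shift along the tool's x, y, z scaled (see below), then the turn, a rotation vector about the tool's x, y, z scaled (see below), then the opening, from -1 (shut) to 1 (fully open), so that 0 is half open. In form: tx ty tz rx ry rz gripper; .... A call has 1 to 8 rows; each row is the pose to reach, as a shift and turn from the pose commanded when the call began, along the tool's axes at that moment, turning the shorter way round; what a row does not reach only later rows make up. The controller multiplies each number of a shift by 10 cm and each number of a turn by pi rad. A row lasts 1/12 s, in which the tool goes at most 41.7 mm and 7.16 degrees, less where a joint would pass 70% of its speed; a pose out of reach is approached as far as the arm can. A call with a number of a shift or a turn outside -1 to 1 is refused whole. A call with a gripper value outside its range is refused whole. The fingers move at their own pace and stop on an object; the grip force is fixed at half the most. Time passes only in rows, so rows that repeat a pose let the fingers close. It gives the time, the measured TCP pose, the force, the opening and the grip force at its end, in the units of the state.
- bot.get_obs(): the state, without advancing time (a new reading comes with each control period).
- viewer.capture(name): name is "side" or "top" or "wrist"; returns a dict with "frame" (400x640x3 uint8, red, green, blue), "fov_y" (degrees; the focal length in pixels is half the picture's height over the tangent of half this angle, whatever the lens; pixels are square), "cx", "cy" (the principal point, pixels), "T" (4x4, takes a point from camera to world coordinates). Camera axes: x right, y down, z forward; pixel columns grow to the right and rows downward; lengths in mm; the calibration is good to about 2 mm. A picture is of the moment at which its call begins. There is no depth.
- bot.close_job(): hands the job in; it is judged then, once.
Trained networks look in a picture, given as the dict that the camera call returned (one of the last four; its "shot" number tells which), for a name from the list of things; names that differ only in an ending like _2 or _b are one class to them, and where a whole thing is asked for, a point or a joint stands for the part that bears it (a point fixed in the world has none). Each returns a list of dicts, best first, with "score" (0 to 1); they miss things now and then, are a little off and sometimes report something else, mostly with a low value. They report only what shows in the picture. A call takes as long as a camera call.
- viewer.recognise(target, picture): "centre" ([column, row] in pixels, amid what is visible of it).
- viewer.cut_out(target, picture): "pixels" (400x640 bool, what is visible of it) and "centre" ([column, row] in pixels, amid what is visible of it).
The state is a dict: "time": time; "joint_positions": joint angles; "dq": joint speeds; "tau": joint torques, N m; "tool_pos": TCP position; "tcp_rot": TCP orientation; "contact_force": force on the tool from outside, world axes, zero at the start; "moment": the same for the moment, N m; "grip_width": finger opening in mm; "finger_force": force on a finger pad.
Only numpy, scipy, OpenCV 4.12 (cv2) and the standard library are available. Lean on these libraries where they do the work, as an engineer would, in place of code of your own. Each camera call takes 0.05 s, during which the arm holds its last target. There are 200 camera calls.

## Task

The model ship hull is sitting in its planking jig with both steel hold-down arms swung out: push each arm gently round with one finger until it lies square across the hull with its pad over the middle of the deck, and leave both like that. Only push with the fingers: do not grip, lift or shift anything, let the hull stay in its cradle and leave the other things on the bench and on the jig where they are.

Things in the scene. Friction and masses are not known exactly. Their poses are not given: they have to be found in the camera images.
- jig: planking jig, fixed: plywood board 200 (x) by 320 (y) by 15 mm with cradle chocks and two steel posts 18 mm thick carrying the arms. Origin: centre of its underside, on the table; y along the hull to the bow. Fore post at x +70, y +65 mm, aft post at x -70, y -65 mm. Highest parts: nuts on the pivots, 94 mm above the table.
- hull: loose wooden model ship hull, about 0.6 kg, 300 long, 70 wide, 42 mm deep, in the jig's cradle, pointed bow towards the jig's +y. Origin: middle of its underside, 20 mm above the table; y along it. Flat deck 62 mm above the table with a hatch 4 mm high, 36 mm long in the middle: a fingertip 70 mm above the table clears it.
- fore_arm (a joint): angle (rad) of the fore steel hold-down arm, 0 = square across the hull, pad over mid-deck; grows clockwise from above, swung out to the bow; stops at 2.1 and -0.6 (too far in). Bar 14 mm wide, free end 81 mm from the pivot, underside 72 and top 88 mm above the table; under it, 70 mm from the pivot, a 24 mm round pad (underside at 66). A 1 to 2 N push near the pad turns it; it stays where left.
- aft_arm (a joint): angle (rad) of the aft steel hold-down arm, 0 = square across the hull, pad over mid-deck; grows clockwise from above, swung out to the stern; stops at 2.1 and -0.6 (too far in). Bar 14 mm wide, free end 81 mm from the pivot, underside 72 and top 88 mm above the table; under it, 70 mm from the pivot, a 24 mm round pad (underside at 66). A 1 to 2 N push near the pad turns it; it stays where left.
- fore_pivot (a point): point on the fore arm's pivot axis at the height of the arm's top face (88 mm above the table)
- fore_tip (a point): point on the fore arm's top face right above its pad, 70 mm from the pivot
- aft_pivot (a point): point on the aft arm's pivot axis at the height of the arm's top face (88 mm above the table)
- aft_tip (a point): point on the aft arm's top face right above its pad, 70 mm from the pivot
- thread_spool: loose small wooden spool, 26 mm wide, 28 mm high, on the jig board between the fore post and the stern end; leave alone; origin under its centre
- nail_cup: loose brass cup, 30 mm wide, 25 mm high, on the jig board between the aft post and the bow end; leave alone; origin under its centre
- paint_tin: loose open paint pot with two side handles, 90 mm wide without them, 90 mm high, left on the bench; leave alone; origin under its centre
- glue_bottle: loose white bottle, 52 mm wide, 130 mm high, on the right of the bench; leave alone; origin under its centre
- brush: loose brush lying on the left of the bench; leave alone; origin under its middle
- hammer: loose hammer lying on the bench beyond the jig; leave alone; origin under its middle
- offcut: loose wooden block 70 by 45 by 28 mm, on the right of the bench; leave alone; origin under its centre

How it is judged:
By the outcome, as a careful person would: the job done as asked, in the order asked, and still so for the second after the job is handed in, with the robot touching nothing.
It also fails if it takes over 54 s, if anything falls off the work surface, if the arm or the gripper's body presses on something with over 40 N, if the wrist force passes 120 N, or if a joint passes its speed limit or range.

## Working session

There is one attempt and no reset: what is moved stays moved. The work goes in short steps, Python scripts to look and compute and a shell command to move; the robot and the scene stay as the last step left them, time stands still between calls to the robot, and variables do not carry over. Pictures are saved under pics/ and viewed, at most 10 in all, crops included, and the job is handed in when it is done.

```bash
mkdir -p pics; cat > h.py <<'E'
import numpy as np, cv2
from plant import bot, viewer
def ray(p,px):
    f=200/np.tan(np.radians(p["fov_y"])/2); T=np.array(p["T"])
    d=T[:3,:3]@np.array([(px[0]-p["cx"])/f,(px[1]-p["cy"])/f,1]); return T[:3,3],d
def atz(p,px,z):
    o,d=ray(p,px); return o+d*(z-o[2])/d[2]
def proj(p,X):
    f=200/np.tan(np.radians(p["fov_y"])/2); T=np.array(p["T"])
    c=T[:3,:3].T@(np.array(X)-T[:3,3]); return [p["cx"]+f*c[0]/c[2],p["cy"]+f*c[1]/c[2]]
def save(p,n): cv2.imwrite("pics/"+n,p["frame"][:,:,::-1])
E
python3 - <<'E'
from h import *
np.set_printoptions(precision=1,suppress=True)
p=viewer.capture("top"); save(p,"top0.png")
for n in ["fore_pivot","fore_tip","aft_pivot","aft_tip"]:
    for r in viewer.recognise(n,p)[:2]: print(n,np.round(r["score"],2),np.array(r["centre"]),atz(p,r["centre"],88))
for n,z in [("jig",15),("hull",62),("paint_tin",90),("glue_bottle",130),("thread_spool",43),("nail_cup",40)]:
    for r in viewer.recognise(n,p)[:1]: print(n,np.round(r["score"],2),np.array(r["centre"]),atz(p,r["centre"],z))
p=viewer.capture("side"); save(p,"side0.png")
for n in ["fore_pivot","fore_tip","aft_pivot","aft_tip"]:
    for r in viewer.recognise(n,p)[:2]: print(n,np.round(r["score"],2),np.array(r["centre"]),atz(p,r["centre"],88))
o=bot.get_obs(); print(o["time"],o["tool_pos"],o["tcp_rot"],o["grip_width"])
E
```

```text
fore_pivot 0.48 [295.1 182.4] [596.3  82.4  88. ]
fore_pivot 0.15 [320.9 127.7] [794.2  -2.6  88. ]
aft_pivot 0.62 [359.7 198.3] [ 546.7 -144.    88. ]
aft_tip 0.47 [191.1 176.1] [608.3 444.5  88. ]
jig 0.78 [327.8 200.8] [542.3 -35.3  15. ]
hull 0.71 [332.7 188.2] [582.8 -50.2  62. ]
paint_tin 0.73 [191.4 179.2] [597.2 442.3  90. ]
glue_bottle 0.59 [424.3 182.9] [ 601.  -360.3  130. ]
fore_pivot 0.59 [303.8 220.7] [598.6  94.2  88. ]
fore_tip 0.62 [305.3 223.5] [592.  103.9  88. ]
aft_pivot 0.66 [337.2 172.9] [ 539.  -131.6   88. ]
0.8 [234.9 469.6 226.8] [3.1 0.  2.7] 91.89213964583537
```

View pics/top0.png

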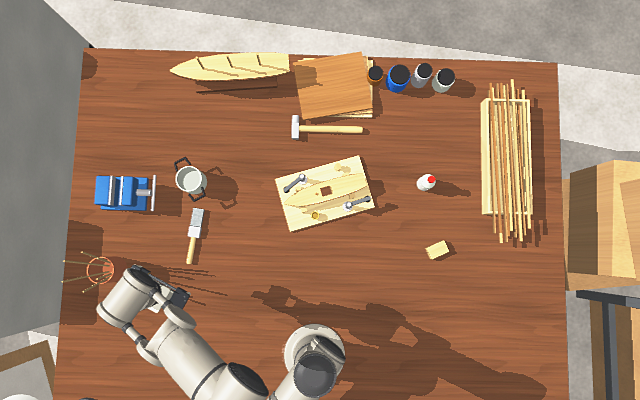

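The top view shows the jig at about (326,193), rotated slightly, with arms near (294,184) and (358,202). I need a closer look.

```bash
python3 - <<'E'
import cv2,numpy as np
a=cv2.imread("pics/top0.png")[145:240,265:385]; b=cv2.imread("pics/side0.png")
a=cv2.resize(a,None,fx=6,fy=6,interpolation=cv2.INTER_CUBIC)
cv2.imwrite("pics/topc.png",a)
E
```

```text
(no output)
```

View pics/topc.png

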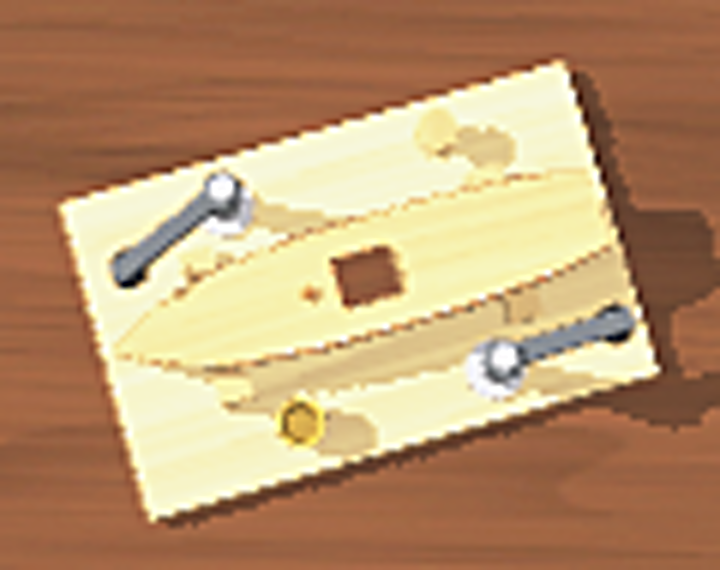

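View pics/side0.png

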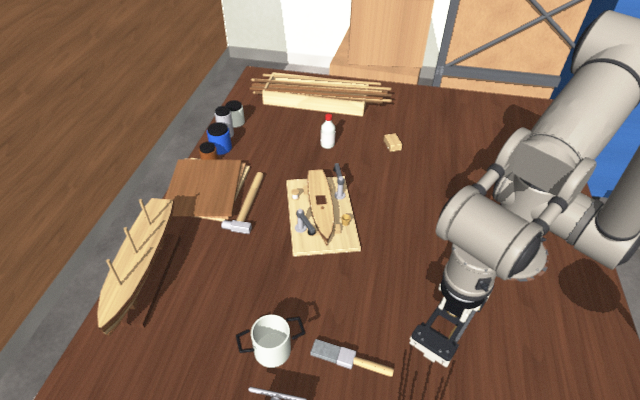

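```bash
python3 - <<'E'
from h import *
np.set_printoptions(precision=3,suppress=True)
p=viewer.capture("top")
g=lambda x,y,z: atz(p,(265+(x+.5)/6-.5,145+(y+.5)/6-.5),z)
c=np.array([g(60,203,15),g(568,60,15),g(660,372,15),g(150,520,15)])[:,:2]
print(c.round(1)); print(c.mean(0))
L=c[[0,3]].mean(0)-c[[1,2]].mean(0); yaw=np.arctan2(-L[0],L[1]); print(np.linalg.norm(L),yaw,np.degrees(yaw))
R=np.array([[np.cos(yaw),-np.sin(yaw)],[np.sin(yaw),np.cos(yaw)]])
for n,(x,y),z in [("fp",(222,187),94),("ftip",(128,270),88),("ap",(503,358),94),("atip",(615,322),88)]:
    w=g(x,y,z)[:2]; print(n,w.round(1),(R.T@(w-c.mean(0))).round(1))
p=viewer.capture("wrist"); print(p["T"],p["fov_y"])
T=np.array(p["T"]); o=bot.get_obs(); print(o["tcp_rot"],o["tool_pos"])
from scipy.spatial.transform import Rotation as S
Q=S.from_euler("xyz",o["tcp_rot"]).as_matrix(); print(Q); print(Q.T@(T[:3,3]-o["tool_pos"]),Q.T@T[:3,:3])
E
```

```text
[[ 618.9  160.2]
 [ 715.9 -146.7]
 [ 525.9 -205.4]
 [ 428.8   99.4]]
[572.352 -23.114]
320.88264389096724 0.3073144214790368 17.607819334253342
fp [619.4  60.4] [70.1 65.3]
ftip [570.2 113.5] [ 39.2 130.9]
ap [ 524.2 -104.7] [-70.5 -63.2]
atip [ 547.5 -169.8] [ -68.  -132.3]
[[  0.449   0.857   0.253 167.786]
 [  0.894  -0.431  -0.126 503.586]
 [  0.001   0.282  -0.959 385.042]
 [  0.      0.      0.      1.   ]] 69.51024614587894
[ 3.142 -0.     2.678] [234.861 469.549 226.74 ]
[[-0.894  0.447  0.   ]
 [ 0.447  0.894  0.   ]
 [ 0.     0.    -1.   ]]
[  75.216    0.445 -158.302] [[-0.001 -0.959 -0.282]
 [ 1.    -0.002  0.   ]
 [-0.001 -0.282  0.959]]
```

The pivots measure within 2 mm of the drawing. That puts the jig centre at (572,-23) with yaw 17.6°, fore arm at about 1.13 rad and aft arm at about 1.53 rad. I'll shut the fingers, turn the tool so its x and y axes match the jig's y and x, and travel high.

```bash
python3 -m handwheel '-0.94 -0.255 0 0 0 0.2545 -1;-0.94 -0.255 0 0 0 0.2545 -1;-0.94 -0.255 0 0 0 0.2545 -1;-0.94 -0.255 0 0 0 0.2545 -1;-0.94 -0.255 0 0 0 0.2545 -1;-0.94 -0.255 0 0 0 0.2545 -1;-0.94 -0.255 0 0 0 0.2545 -1;-0.94 -0.255 0 0 0 0.2545 -1'
cat >> h.py <<'E'
C=np.array([572.4,-23.1]); YAW=0.3073
RJ=np.array([[np.cos(YAW),-np.sin(YAW)],[np.sin(YAW),np.cos(YAW)]])
def jig(w): return RJ.T@(np.array(w)[:2]-C)
def world(x,y,z): return np.append(RJ@np.array([x,y])+C,z)
def where():
    from scipy.spatial.transform import Rotation as S
    o=bot.get_obs(); Q=S.from_euler("xyz",o["tcp_rot"]).as_matrix()
    print("t",round(o["time"],2),"jig",jig(o["tool_pos"]).round(1),"z",round(o["tool_pos"][2],1),"toolx-jigy deg",np.degrees(np.arctan2(Q[1,0],Q[0,0])-YAW-np.pi/2).round(2),"F",np.round(o["contact_force"],1),"w",round(o["grip_width"],1))
E
python3 -c "from h import *;where()"
```

```text
time: 1.57
tool_pos: [307.6, 404.6, 226.8]
tcp_rot: [3.141, -0.0, 1.876]
contact_force: [0.3, 0.1, 0.3]
grip_width: 43.3
finger_force: 0.0
t 1.57 jig [-123.   487.8] z 226.8 toolx-jigy deg -0.1 F [0.3 0.1 0.3] w 43.3
```

```bash
python3 -m handwheel '-1 0.6 0 0 0 0 -1;-1 0.6 0 0 0 0 -1;-1 0.6 0 0 0 0 -1;-1 0.6 0 0 0 0 -1' >/dev/null
python3 -m handwheel '-1 0.6 0 0 0 0 -1;-1 0.6 0 0 0 0 -1;-1 0.6 0 0 0 0 -1;-1 0.6 0 0 0 0 -1' >/dev/null
python3 -m handwheel '-0.6 0.6 0 0 0 0 -1;-0.6 0.6 0 0 0 0 -1;-0.6 0.6 0 0 0 0 -1;-0.6 0.6 0 0 0 0 -1' >/dev/null
python3 - <<'E'
from h import *
where()
p=viewer.capture("wrist"); save(p,"w1.png")
for n in ["fore_pivot","fore_tip","aft_pivot","aft_tip"]:
    for r in viewer.recognise(n,p)[:1]: print(n,round(r["score"],2),np.round(r["centre"]),jig(atz(p,r["centre"],88)).round(1))
E
```

```text
t 2.57 jig [ 57.6 227. ] z 225.8 toolx-jigy deg -0.05 F [-0.2 -0.  -0.4] w 0.5
fore_pivot 0.59 [323. 310.] [62.4 70.3]
fore_tip 0.62 [324. 309.] [63.9 72.3]
aft_pivot 0.37 [321. 308.] [60.8 72.7]
```

View pics/w1.png

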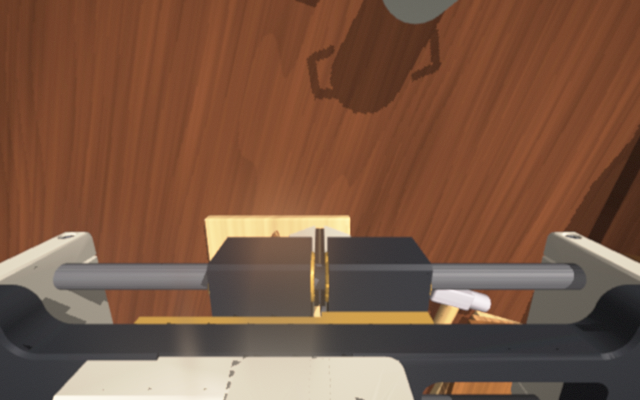

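The wrist view shows the fingers blocking most of the jig. Its bow-end corners at (206,216) and (350,216) are visible, so I'll check them against my fit.

```bash
python3 - <<'E'
from h import *
where()
p=viewer.capture("wrist")
for c in [(206,216),(350,216)]: print(jig(atz(p,c,15)).round(1))
print(proj(p,world(-100,160,15)),proj(p,world(100,160,15)))
E
```

```text
t 2.82 jig [ 56.3 229.3] z 227.1 toolx-jigy deg 0.12 F [ 0.2  0.2 -0.8] w 0.5
[-97.5 166.3]
[ 99.5 166.4]
[np.float64(204.65762316763997), np.float64(220.30288970825845)] [np.float64(350.1903676796957), np.float64(220.3436683270647)]
```

```bash
python3 -m handwheel '-0.71 0.24 0 0 0 0 -1;-0.71 0.24 0 0 0 0 -1;-0.71 0.24 0 0 0 0 -1;-0.71 0.24 0.8 0 0 0 -1;-0.71 0.24 0.8 0 0 0 -1;-0.71 0.24 0.8 0 0 0 -1;-0.71 0.24 0.8 0 0 0 -1' 
python3 - <<'E'
from h import *
where()
p=viewer.capture("side"); save(p,"s1.png")
E
python3 -c "
import cv2
a=cv2.imread('pics/s1.png')[160:270,270:390];cv2.imwrite('pics/s1c.png',cv2.resize(a,None,fx=5,fy=5,interpolation=cv2.INTER_CUBIC))"
```

```text
time: 3.45
tool_pos: [600.6, 151.5, 145.7]
tcp_rot: [-3.137, -0.001, 1.879]
contact_force: [1.4, -0.0, 1.1]
grip_width: 0.4
finger_force: 0.0
t 3.45 jig [ 79.7 157.9] z 145.7 toolx-jigy deg 0.05 F [ 1.4 -0.   1.1] w 0.4
```

View pics/s1c.png

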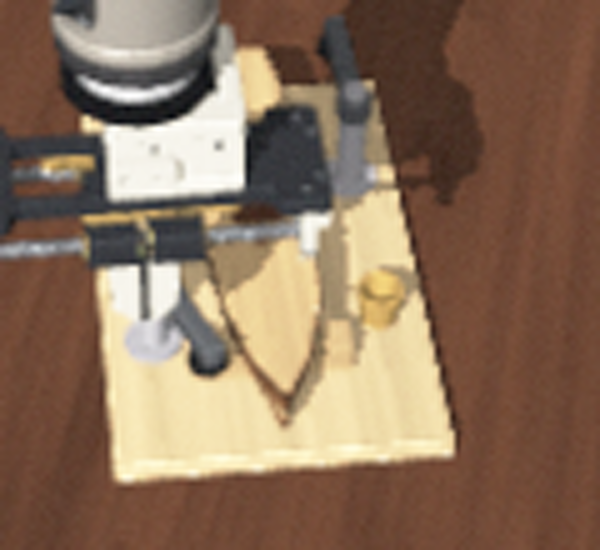

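The crop shows the fingers above and outboard of the fore arm, whose free end is at about (208,357). The descent path is clear, so I'll go down and push, stopping short.

```bash
python3 -m handwheel '0 0 0.71 0 0 0 -1;0 0 0.71 0 0 0 -1;0 0 0.71 0 0 0 -1;0 0 0.71 0 0 0 -1;0 0 0.71 0 0 0 -1'
python3 -c "from h import *;where()"
python3 -m handwheel '-0.04 -0.04 0 0 0 0 -1;-0.08 -0.08 0 0 0 0 -1;-0.12 -0.12 0 0 0 0 -1;-0.16 -0.15 0 0 0 0 -1;-0.20 -0.18 0 0 0 0 -1;-0.24 -0.21 0 0 0 0 -1;-0.28 -0.24 0 0 0 0 -1;-0.28 -0.24 0 0 0 0 -1'
python3 -c "from h import *;where()"
```

```text
time: 3.92
tool_pos: [604.2, 151.5, 79.2]
tcp_rot: [3.136, 0.001, 1.879]
contact_force: [0.0, -1.0, 0.3]
grip_width: 0.7
finger_force: 0.0
t 3.92 jig [ 83.1 156.8] z 79.2 toolx-jigy deg 0.03 F [ 0.  -1.   0.3] w 0.7
time: 4.58
tool_pos: [587.5, 116.1, 75.9]
tcp_rot: [-3.142, 0.0, 1.878]
contact_force: [0.7, 1.0, 1.4]
grip_width: 0.6
finger_force: 0.7
t 4.58 jig [ 56.5 128.1] z 75.9 toolx-jigy deg -0.03 F [0.7 1.  1.4] w 0.6
```

```bash
python3 -m handwheel '-0.06 -0.05 0 0 0 0 -1;-0.12 -0.10 0 0 0 0 -1;-0.18 -0.15 0 0 0 0 -1;-0.24 -0.20 0 0 0 0 -1;-0.30 -0.25 0 0 0 0 -1;-0.36 -0.29 0 0 0 0 -1;-0.40 -0.32 0 0 0 0 -1;-0.40 -0.32 0 0 0 0 -1'
python3 - <<'E'
from h import *
where()
p=viewer.capture("wrist"); save(p,"w2.png")
p=viewer.capture("top"); save(p,"t2.png")
E
```

```text
time: 5.25
tool_pos: [568.9, 67.7, 75.6]
tcp_rot: [-3.141, 0.0, 1.877]
contact_force: [0.6, -0.3, 0.5]
grip_width: 0.7
finger_force: 0.0
t 5.25 jig [24.1 87.6] z 75.6 toolx-jigy deg -0.05 F [ 0.6 -0.3  0.5] w 0.7
```

View pics/w2.png

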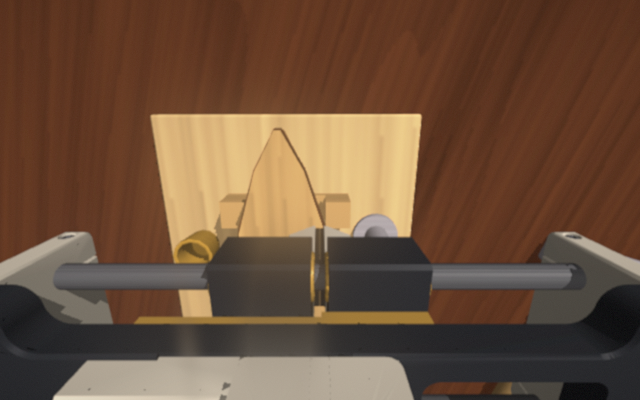

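The wrist view shows the board's bow edge from (152,115) to (420,114) and the hull still centred. The arm is hidden behind the fingers. I'll refine the jig pose.

```bash
python3 - <<'E'
from h import *
p=viewer.capture("wrist")
for c in [(151.5,114.5),(420.5,113.5)]: print(jig(atz(p,c,15)).round(1))
where()
E
```

```text
[-96.9 161.5]
[ 99.8 161.9]
t 5.4 jig [24.8 88.7] z 75.6 toolx-jigy deg -0.0 F [-0.6 -0.2 -0.8] w 0.5
```

```bash
python3 -m handwheel '-0.02 -0.02 0 0 0 0 -1;-0.04 -0.04 0 0 0 0 -1;-0.04 -0.04 0 0 0 0 -1;-0.04 -0.04 0 0 0 0 -1'
python3 -c "from h import *;where()"
python3 -m handwheel '0.2 0 0 0 0 0 -1;0.2 0 0 0 0 0 -1;0.2 0 -1 0 0 0 -1;0.2 0 -1 0 0 0 -1;0.2 0 -1 0 0 0 -1;0.2 0 -1 0 0 0 -1;0.2 0 -1 0 0 0 -1' >/dev/null
python3 -c "from h import *;where()"
```

```text
time: 5.73
tool_pos: [566.6, 64.1, 75.7]
tcp_rot: [-3.141, 0.0, 1.878]
contact_force: [-0.2, -0.5, -0.7]
grip_width: 0.5
finger_force: 0.0
t 5.73 jig [20.8 84.9] z 75.7 toolx-jigy deg 0.01 F [-0.2 -0.5 -0.7] w 0.5
t 6.32 jig [ 21.3 104.6] z 176.6 toolx-jigy deg 0.02 F [ 0.8 -0.2  0.4] w 0.4
```

```bash
python3 -m handwheel '-1 -0.6 0 0 0 0 -1;-1 -0.6 0 0 0 0 -1;-1 -0.6 0 0 0 0 -1;-1 -0.6 0 0 0 0 -1;-1 -0.6 0 0 0 0 -1;-1 -0.6 0 0 0 0 -1' >/dev/null
python3 - <<'E'
from h import *
where()
p=viewer.capture("wrist"); save(p,"w3.png"); np.savez("w3",**{k:p[k] for k in("T","fov_y","cx","cy")})
print([np.round(proj(p,world(*q)),1) for q in [(70,65,88),(0,65,88),(-100,160,15),(100,160,15)]])
for n in ["fore_pivot","fore_tip"]:
    for r in viewer.recognise(n,p)[:1]: print(n,round(r["score"],2),np.round(r["centre"]),jig(atz(p,r["centre"],88)).round(1))
E
```

```text
t 6.82 jig [-39.4   5.3] z 174.4 toolx-jigy deg -0.04 F [-0.2 -0.3 -0.6] w 0.6
[array([449.8, 130.4]), array([365.5, 130.6]), array([256.4,  27. ]), array([460.2,  26.5])]
fore_pivot 0.8 [410. 129.] [37. 66.]
```

View pics/w3.png

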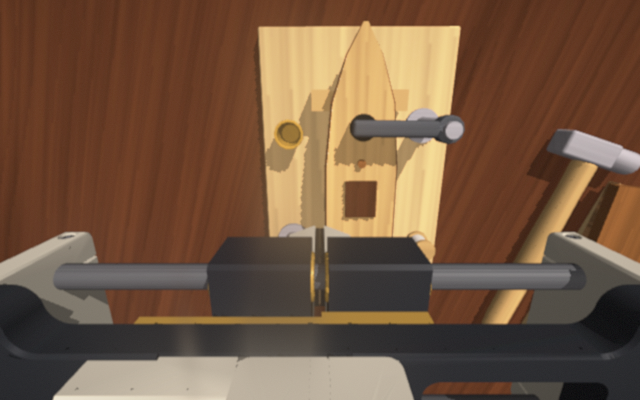

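The fore arm now lies nearly parallel to the board's bow edge: pivot at (452,130), pad at about (362,127). I'll measure the bar angle and read where the chocks and board are.

```bash
python3 - <<'E'
from h import *
im=cv2.imread("pics/w3.png").astype(int)
p=dict(np.load("w3.npz"))
P=[]
for c in range(378,436,3):
    col=im[110:150,c]; sat=col.max(1)-col.min(1); m=np.where((sat<25))[0]+110
    lo,hi=m.min(),m.max(); P.append((c,lo,hi,len(m)))
print(P)
P=np.array(P)
for k in(1,2):
    a=np.polyfit(P[:,0],P[:,k],1); print(a)
for c in [(259,26),(460,26)]: print(jig(atz(p,c,15)).round(1))
E
```

```text
[(378, np.int64(121), np.int64(135), 15), (381, np.int64(121), np.int64(136), 16), (384, np.int64(121), np.int64(136), 16), (387, np.int64(121), np.int64(136), 16), (390, np.int64(121), np.int64(136), 16), (393, np.int64(121), np.int64(136), 16), (396, np.int64(121), np.int64(136), 16), (399, np.int64(121), np.int64(135), 15), (402, np.int64(121), np.int64(135), 15), (405, np.int64(121), np.int64(136), 16), (408, np.int64(117), np.int64(136), 20), (411, np.int64(114), np.int64(139), 26), (414, np.int64(112), np.int64(140), 29), (417, np.int64(110), np.int64(141), 32), (420, np.int64(110), np.int64(142), 33), (423, np.int64(110), np.int64(142), 33), (426, np.int64(110), np.int64(141), 32), (429, np.int64(110), np.int64(139), 30), (432, np.int64(111), np.int64(137), 27), (435, np.int64(114), np.int64(138), 25)]
[ -0.24511278 216.03834586]
[9.42355890e-02 9.92932331e+01]
[-97.4 160.9]
[ 99.7 160.4]
```

Fore arm bar edges are level (rows 121 and 136 along its length), so its angle is about 0. Next, the aft arm.

```bash
python3 -m handwheel '-0.8 -0.35 0 0 0 0 -1;-0.8 -0.35 0 0 0 0 -1;-0.8 -0.35 0 0 0 0 -1;-0.8 -0.35 0 0 0 0 -1' >/dev/null
python3 -m handwheel '-0.77 -0.35 0 0 0 0 -1;-0.77 -0.35 0 0 0 0 -1;-0.77 -0.35 0 0 0 0 -1;-0.77 -0.35 0 0 0 0 -1;-0.77 -0.35 0 0 0 0 -1' >/dev/null
python3 - <<'E'
from h import *
where()
p=viewer.capture("top"); a=p["frame"][145:240,265:385,::-1]
cv2.imwrite("pics/t4.png",cv2.resize(a,None,fx=6,fy=6,interpolation=cv2.INTER_CUBIC))
E
```

```text
t 7.72 jig [-108.2 -150.6] z 175.4 toolx-jigy deg 0.05 F [0.  1.1 0.5] w 0.5
```

View pics/t4.png

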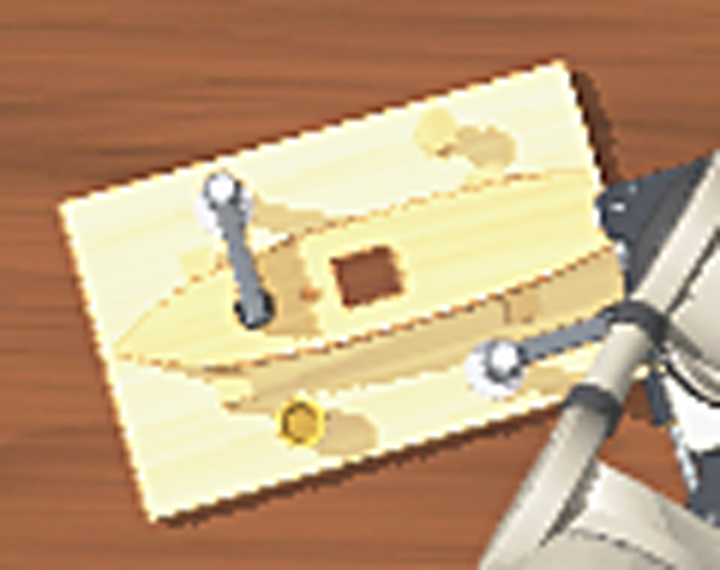

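The fore arm is square with its pad over mid-deck at (254,308), and the hull, cup and spool haven't moved. I'll lower beside the aft arm and push.

```bash
python3 -m handwheel '0.06 0 1 0 0 0 -1;0.06 0 1 0 0 0 -1;0.06 0 1 0 0 0 -1;0.06 0 1 0 0 0 -1;0.06 0 1 0 0 0 -1'
python3 -c "from h import *;where()"
python3 -m handwheel '0.02 0.05 0 0 0 0 -1;0.04 0.11 0 0 0 0 -1;0.06 0.17 0 0 0 0 -1;0.09 0.23 0 0 0 0 -1;0.12 0.29 0 0 0 0 -1;0.15 0.35 0 0 0 0 -1;0.19 0.41 0 0 0 0 -1;0.23 0.47 0 0 0 0 -1'
python3 -c "from h import *;where()"
```

```text
time: 8.18
tool_pos: [512.9, -193.7, 75.5]
tcp_rot: [-3.141, -0.001, 1.88]
contact_force: [2.1, -0.4, -0.2]
grip_width: 0.6
finger_force: 0.0
t 8.18 jig [-108.3 -144.6] z 75.5 toolx-jigy deg 0.13 F [ 2.1 -0.4 -0.2] w 0.6
time: 8.85
tool_pos: [551.5, -159.0, 76.1]
tcp_rot: [3.141, 0.001, 1.878]
contact_force: [-0.4, -3.7, 2.6]
grip_width: 0.2
finger_force: 1.9
t 8.85 jig [ -61.1 -123.2] z 76.1 toolx-jigy deg -0.0 F [-0.4 -3.7  2.6] w 0.2
```

```bash
python3 -m handwheel '0.04 0.05 0 0 0 0 -1;0.08 0.10 0 0 0 0 -1;0.13 0.16 0 0 0 0 -1;0.18 0.21 0 0 0 0 -1;0.23 0.26 0 0 0 0 -1;0.28 0.31 0 0 0 0 -1;0.33 0.36 0 0 0 0 -1;0.36 0.40 0 0 0 0 -1'
python3 -c "from h import *;where()"
```

```text
time: 9.52
tool_pos: [577.8, -111.6, 75.3]
tcp_rot: [-3.141, -0.001, 1.879]
contact_force: [-0.2, -1.9, -0.2]
grip_width: 0.6
finger_force: 0.6
t 9.52 jig [-21.6 -85.9] z 75.3 toolx-jigy deg 0.03 F [-0.2 -1.9 -0.2] w 0.6
```

```bash
python3 -m handwheel '0.01 0.01 0 0 0 0 -1;0.02 0.01 0 0 0 0 -1;0.02 0.01 0 0 0 0 -1;0.02 0.01 0 0 0 0 -1'
python3 -c "from h import *;where()"
python3 -m handwheel '-0.2 0 0 0 0 0 -1;-0.2 0 0 0 0 0 -1;-0.2 0 -1 0 0 0 -1;-0.2 0 -1 0 0 0 -1;-0.2 0 -1 0 0 0 -1;-0.2 0 -1 0 0 0 -1' >/dev/null
python3 -m handwheel '-0.3 0 0 0 0 0 -1;-0.3 0 0 0 0 0 -1;-0.3 0 0 0 0 0 -1' >/dev/null
python3 - <<'E'
from h import *
where()
p=viewer.capture("wrist"); save(p,"w5.png"); np.savez("w5",**{k:p[k] for k in("T","fov_y","cx","cy")})
E
```

```text
time: 9.85
tool_pos: [578.0, -110.4, 75.7]
tcp_rot: [-3.142, -0.0, 1.878]
contact_force: [0.1, 0.0, -0.1]
grip_width: 0.6
finger_force: 0.0
t 9.85 jig [-21.1 -84.9] z 75.7 toolx-jigy deg 0.0 F [ 0.1  0.  -0.1] w 0.6
t 10.6 jig [ -21.7 -135.5] z 174.4 toolx-jigy deg -0.1 F [-0.2  0.9  0.2] w 0.6
```

View pics/w5.png

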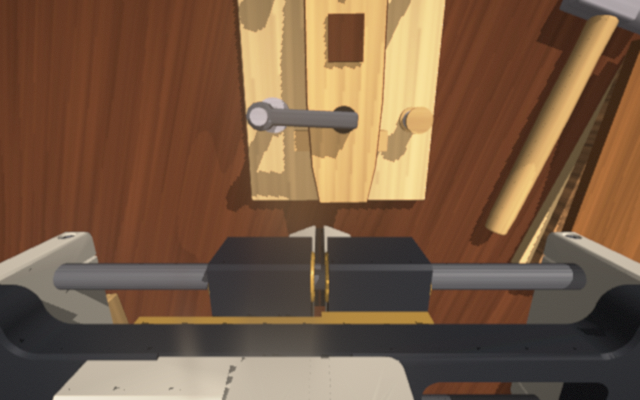

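The aft arm is nearly square: pivot at (260,116), pad at (345,119), so it is slightly short of square. I'll measure the angle.

```bash
cat > m.py <<'E'
from h import *
import sys
def edges(name,c0,c1,r0,r1):
    im=cv2.imread("pics/%s.png"%name); p=dict(np.load(name+".npz")); g=cv2.GaussianBlur(cv2.cvtColor(im,cv2.COLOR_BGR2GRAY).astype(np.float32),(3,3),0)
    sat=(im.max(2).astype(int)-im.min(2))
    for side in(0,1):
        P=[]
        for c in range(c0,c1):
            s=sat[r0:r1,c].astype(float); k=np.where(s<25)[0]; i=k.min() if side==0 else k.max()
            j=i-1 if side==0 else i+1
            f=(25-s[i])/(s[j]-s[i]); P.append((c,r0+i+f*(j-i)))
        P=np.array(P); a=np.polyfit(P[:,0],P[:,1],1)
        A=[jig(atz(p,(c,np.polyval(a,c)),88)) for c in(c0,c1)]; d=A[1]-A[0]
        print(name,side,"slope",a[0].round(4),"angle in jig",np.arctan2(d[1],d[0]).round(4),"y",A[0].round(1),"resid",(P[:,1]-np.polyval(a,P[:,0])).std().round(2))
E
python3 - <<'E'
from m import *
edges("w3",376,404,112,145)
edges("w5",290,330,105,135)
p=dict(np.load("w5.npz"))
A=[jig(atz(p,c,15)) for c in[(252,199.5),(424,199.5)]]; print(A)
E
```

```text
w3 0 slope 0.0044 angle in jig -0.0063 y [ 8.3 73. ] resid 0.08
w3 1 slope -0.0045 angle in jig 0.0024 y [ 9.  60.4] resid 0.14
w5 0 slope 0.0623 angle in jig -0.063 y [-44.4 -58.7] resid 0.17
w5 1 slope 0.0475 angle in jig -0.0495 y [-44.7 -71. ] resid 0.11
[array([ -98.53182429, -157.98941264]), array([  99.92877511, -158.59882294])]
```

The fore arm is at 0.00 rad and the aft arm is about 0.055 rad short, so I'll nudge it about 2.5 mm further.

```bash
python3 -m handwheel '0.355 0 0 0 0 0 -1;0.355 0 0 0 0 0 -1;0.355 0 0.99 0 0 0 -1;0.355 0 0.99 0 0 0 -1;0.355 0 0.99 0 0 0 -1;0.355 0 0.99 0 0 0 -1;0.355 0 0.99 0 0 0 -1' >/dev/null
python3 -c "from h import *;where()"
python3 -m handwheel '0.06 0 0 0 0 0 -1;0.11 0 0 0 0 0 -1;0.14 0 0 0 0 0 -1;0.16 0 0 0 0 0 -1;0.175 0 0 0 0 0 -1;0.175 0 0 0 0 0 -1;0.175 0 0 0 0 0 -1'
python3 -c "from h import *;where()"
```

```text
t 11.23 jig [-21.3 -98.6] z 76.0 toolx-jigy deg 0.04 F [ 0.1  0.1 -0.3] w 0.1
time: 11.82
tool_pos: [577.2, -107.6, 76.9]
tcp_rot: [3.141, -0.0, 1.878]
contact_force: [0.0, 0.2, 0.0]
grip_width: 0.2
finger_force: 0.0
t 11.82 jig [-21. -82.] z 76.9 toolx-jigy deg 0.01 F [0.  0.2 0. ] w 0.2
```

```bash
python3 -m handwheel '-0.2 0 0 0 0 0 -1;-0.2 0 0 0 0 0 -1;-0.2 0 -1 0 0 0 -1;-0.2 0 -1 0 0 0 -1;-0.2 0 -1 0 0 0 -1;-0.2 0 -1 0 0 0 -1' >/dev/null
python3 -m handwheel '-0.3 0 0 0 0 0 -1;-0.3 0 0 0 0 0 -1;-0.3 0 0 0 0 0 -1' >/dev/null
python3 - <<'E'
from m import *
where()
p=viewer.capture("wrist"); save(p,"w6.png"); np.savez("w6",**{k:p[k] for k in("T","fov_y","cx","cy")})
edges("w6",290,330,105,135)
E
```

```text
t 12.57 jig [ -21.7 -132.5] z 175.2 toolx-jigy deg -0.1 F [-1.5  0.4 -0.2] w 0.8
w6 0 slope 0.0176 angle in jig -0.0201 y [-44.5 -57.6] resid 0.14
w6 1 slope 0.0026 angle in jig -0.0056 y [-44.9 -70. ] resid 0.12
```

Aft arm is now about 0.01 rad from square. I'll move clear for one last look.

```bash
python3 -m handwheel '-0.9 -0.9 -0.4 0 0 0 -1;-0.9 -0.9 -0.4 0 0 0 -1;-0.9 -0.9 -0.4 0 0 0 -1;-0.9 -0.9 -0.4 0 0 0 -1;-0.9 -0.9 -0.4 0 0 0 -1;-0.9 -0.9 -0.4 0 0 0 -1;-0.9 -0.9 -0.4 0 0 0 -1' >/dev/null
python3 - <<'E'
from h import *
where()
p=viewer.capture("top"); a=p["frame"][145:240,265:385,::-1]
cv2.imwrite("pics/t7.png",cv2.resize(a,None,fx=6,fy=6,interpolation=cv2.INTER_CUBIC))
E
```

```text
t 13.2 jig [-110.2 -220.4] z 215.7 toolx-jigy deg 0.08 F [ 0.3  0.4 -0.3] w 0.4
```

View pics/t7.png

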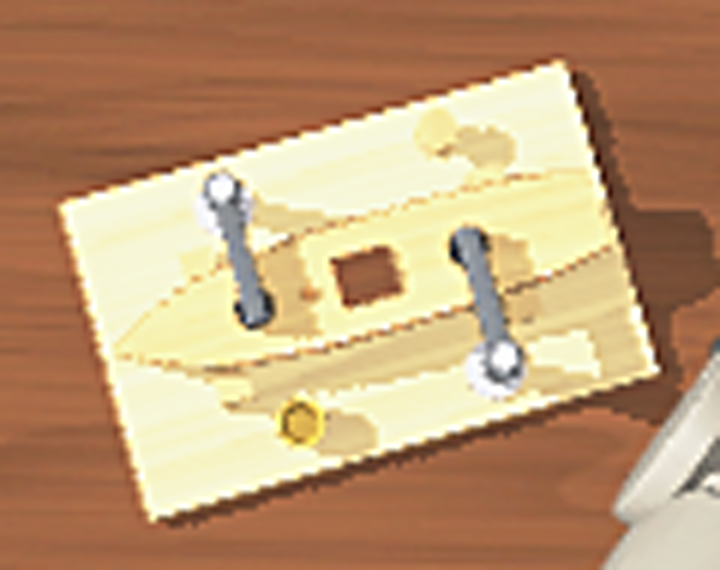

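Both arms are square across the hull, with pads at (254,308) and (468,246). The hull, spool and cup are where they were.

```bash
python3 -c "from plant import bot; print(bot.close_job())"
```

```text
the job is handed in; nothing more can be done
None
```

Job handed in at about 13 s of the 54 s limit: both hold-down arms lie square across the hull (fore about 0.00 rad, aft about 0.01 rad from square by camera) with pads over mid-deck, and the hull, spool and cup look unmoved.

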